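# Put the mixing kit away: nest the cups, stack the cartons

## Robot

A 7-joint arm with a two-finger parallel gripper is mounted at the origin on a cart in front of the work surface, level with it; the furniture and walls round the work are solid. World frame = base frame: x ahead of the robot, y to its left, z up, the work surface at z = 0. Lengths are in m, angles in degrees, forces in N, time in s.
With the tool pointing down it reaches from about 0.4 to 0.875 m from the base axis. Payload 19.3 kg.
Tool frame: the origin (TCP) lies at the very end of the fingers, on their centre line; the grasp point (between the pads) lies 19 mm behind it; z points along the fingers, y is the line along which they close (so a half turn about z gives the same grasp; the last joint's range is limited). The gripper opens to 85 mm and grips with 20 to 120 N. Pads are 22 mm wide; open, the fingers measure 114 mm over their backs; the gripper's body (76 mm by 85 mm) begins 54 mm behind the grasp point. The pads swing forward as they close: fully open they stand 13 mm farther back than shut.
Start: joints at [-77.189, 29.874, -2.08, 91.645, 1.215, 58.505, -6.463], TCP at [0.181, 0.598, 0.231] pointing down, gripper open.
Joint ranges: [-166.77, 166.77], [-17.47, 122.26], [-85.68, 81.53], [9.62, 139.38], [-72.42, 252.41], [9.2, 110.78], [-144.41, 144.41]. Speed limits (degrees/s): [108.29, 108.29, 136.94, 136.94, 172.46, 172.46, 172.46].

## Interface

Orientations are given as [roll, pitch, yaw] about the fixed x, y, z axes, in that order (R = Rz(yaw) Ry(pitch) Rx(roll)).
In Python, from rig import bot gives the robot as it stands.
- The arm moves only by the tool send_rows, never from a script. Its argument "motion" is text: rows parted by semicolons, each of 5 numbers parted by spaces: the gripper's target within -1 to 1 (fully open at 1, half-way at 0, shut at -1), then the shift along the tool's x, y, z in mm, then the turn about the tool's z in rad. In form: hand dx dy dz twist; .... A call has 1 to 20 rows; each row shifts and turns the commanded pose from where the row before left it, along the tool's axes as they then stand; what a row does not reach is not made up. A row lasts 1/8 s, in which the tool goes at most 62.5 mm and 10.7 degrees, less where a joint would pass 70% of its speed; a pose out of reach is approached as far as the arm can. A call with a gripper value outside its range is refused whole. The fingers move at their own pace and stop on an object; the grip force is fixed at half the most. Time passes only in rows, so rows that do not move let the fingers close. It gives the time, the measured TCP pose, the force, the opening and the grip force at its end, in the units of the state.
- bot.observe(): the state, without advancing time (a new reading comes with each control period).
- bot.capture(name): name is "scene" or "top" or "wrist"; returns the picture (400x640x3 uint8, red, green, blue); there is no depth.
- bot.get_calibration(name): a dict with "vertical_fov" (degrees; the focal length in pixels is half the picture's height over the tangent of half this angle, whatever the lens; pixels are square), "cx", "cy" (the principal point, pixels), "dist_coeffs" ([k1, k2, p1, p2, k3] as OpenCV has them; the pictures are not rectified), "rvec" (rotation vector, rad) and "tvec" (3), from world to camera coordinates, as OpenCV has them; the wrist camera has in their place "hand_eye" (4x4, takes a point from camera to tool coordinates, whose origin is the TCP and whose axes are the flange's). Camera axes: x right, y down, z forward; pixel columns grow to the right and rows downward; lengths in m; the calibration is good to about 2 mm. A picture is of the moment at which its call begins: read the wrist's pose just before it. get_calibration takes no time and is no camera call.
- bot.job_done(): hands the job in; it is judged then, once.
The state is a dict: "t": time; "joint_pos": joint angles; "qvel": joint speeds; "tau": joint torques, N m; "tcp_pos": TCP position; "tool_rot": TCP orientation; "ft_force": force on the tool from outside, world axes, zero at the start; "ft_torque": the same for the moment, N m; "grip_width": opening from 0.0 (shut) to 1.0 (fully open); "finger_force": force on a finger pad.
Only numpy, scipy, OpenCV 4.12 (cv2) and the standard library are available. Lean on these libraries where they do the work, as an engineer would, in place of code of your own. Each camera call takes 0.05 s, during which the arm holds its last target. There are 200 camera calls.

## Task

Put the mixing kit away for the night. Stand the largest cup upright in the green bowl, on its floor, and nest the other cups in it by size, each fully seated with its rim band on the rim of the next larger cup; and stack all the wax cartons that are out flat in the middle of the sloping stand, one straight on top of another, each lying square with its end right up against the backstop. The bowl stays upright on the bench; leave the stone cast, the blue-lidded jar and the shade tabs where they are.

Things in the scene. Friction and masses are not known exactly. Their poses are not given: they have to be found in the camera images.
- bowl: green flared rubber mixing bowl, loose, 120 mm across the rim, 65 mm high; origin at the centre of its underside. Its flat inner floor is 6 mm above the origin and about 52 mm across, the wall flares from there up to the rim.
- cup_large: large dark-blue rubber mixing cup, 78 mm high; origin at the centre of its underside. A rim band, 66 mm across and 20 mm high, runs round its top; below it the tapering body is 57 mm across, 46 mm at the foot. Its bore is 50 mm wide at the mouth and 72 mm deep. Standing on the bowl's floor its origin is 6 mm above the bowl's, and its band is clear above the bowl's rim. Grip the band.
- cup_medium: medium grey rubber mixing cup, 66 mm high; origin at the centre of its underside. A rim band, 56 mm across and 20 mm high, runs round its top; below it the tapering body is 45 mm across, 38 mm at the foot. Its bore is 40 mm wide at the mouth and 60 mm deep. Seated, the underside of its band rests on the large cup's rim: its origin is then 32 mm above the large cup's. Grip the band.
- cup_small: small cream rubber mixing cup, 58 mm high; origin at the centre of its underside. A rim band, 46 mm across and 20 mm high, runs round its top; below it the tapering body is 35 mm across, 29 mm at the foot. Its bore is 30 mm wide at the mouth and 52 mm deep. Seated with its band on the medium cup's rim, its origin is 28 mm above the medium cup's. Grip the band.
- cup_tiny: smallest, teal rubber mixing cup, 52 mm high; origin at the centre of its underside. A rim band, 36 mm across and 20 mm high, runs round its top; below it the tapering body is 25 mm across, 20 mm at the foot. Seated with its band on the small cup's rim, its origin is 26 mm above the small cup's. Grip the band.
- carton_a: pink closed carton of wax sheets with a pale label band, 120 mm long (its x), 58 mm wide (its y), 24 mm high (z); origin at the centre of its underside; either end may go to the back. May be absent.
- carton_b: blue closed carton of wax sheets with a pale label band, 120 mm long (its x), 58 mm wide (its y), 24 mm high (z); origin at the centre of its underside; either end may go to the back. May be absent.
- carton_c: pink closed carton of wax sheets with a pale label band, 120 mm long (its x), 58 mm wide (its y), 24 mm high (z); origin at the centre of its underside; either end may go to the back. May be absent.
- carton_d: blue closed carton of wax sheets with a pale label band, 120 mm long (its x), 58 mm wide (its y), 24 mm high (z); origin at the centre of its underside; either end may go to the back. May be absent.
- stand_shelf: sloping shelf of the fixed aluminium carton stand, 94 mm wide, no sides. Origin: middle of the corner of shelf and backstop, 20 mm above the bench. x points down the slope (18 degrees) into the backstop, y along the corner, z square out of the shelf. Shelf 132 mm long, backstop 90 mm high; cartons do not slide by themselves. A carton home has its origin at x -60, y 0, z 0, 24, 48 or 72 mm here
- stone_cast: white stone dental cast, 58x65x33 mm, bystander; origin at the centre of its underside
- blue_jar: small jar with a blue lid, 51 mm across, 60 mm high, bystander; origin at the centre of its underside
- shade_tabs: row of tooth-coloured shade tabs, 46x120x9 mm, bystander; origin at the centre of its underside
Not all that is in view belongs to the job. What is shaped like the cup_large but pink or red is not meant.

How it is judged (in metres and radians):
At the end, for the whole second after the job is handed in: Large cup upright on the floor of the upright bowl (centred to 10 mm), each smaller cup seated on the next rim (height to 4 mm, centred to 6 mm); cartons stacked flat on the sloping shelf, within 6 mm of the backstop, 12 mm of its middle line and 0.14 rad of square; all at rest (angle between bowl's own z axis and vertical below 0.1 rad and height (world z) of bowl below 0.012 m and horizontal distance between cup_large and bowl below 0.01 m and angle between each of cup_large, cup_medium, cup_small, cup_tiny's own z axis and vertical below 0.12 rad and z of cup_large in the frame of bowl between 0.001 and 0.01 m and linear speed of each of cup_large, cup_medium, cup_small, cup_tiny, carton_a, carton_b, carton_c, carton_d below 0.02 m/s and horizontal distance between cup_medium and cup_large below 0.006 m and z of cup_medium in the frame of cup_large between 0.027 and 0.036 m and horizontal distance between cup_small and cup_medium below 0.006 m and z of cup_small in the frame of cup_medium between 0.023 and 0.032 m and horizontal distance between cup_tiny and cup_small below 0.006 m and z of cup_tiny in the frame of cup_small between 0.021 and 0.03 m and x of carton_a in the frame of stand_shelf between -0.066 and -0.054 m and y of carton_a in the frame of stand_shelf between -0.012 and 0.012 m and z of carton_a in the frame of stand_shelf between -0.005 and 0.078 m and angle between the z axis of each of carton_a, carton_b, carton_c, carton_d and the z axis of stand_shelf, either way round below 0.07 rad and angle between the x axis of each of carton_a, carton_b, carton_c, carton_d and the x axis of stand_shelf, either way round below 0.14 rad and x of carton_b in the frame of stand_shelf between -0.066 and -0.054 m and y of carton_b in the frame of stand_shelf between -0.012 and 0.012 m and z of carton_b in the frame of stand_shelf between -0.005 and 0.078 m and x of carton_c in the frame of stand_shelf between -0.066 and -0.054 m and y of carton_c in the frame of stand_shelf between -0.012 and 0.012 m and z of carton_c in the frame of stand_shelf between -0.005 and 0.078 m and x of carton_d in the frame of stand_shelf between -0.066 and -0.054 m and y of carton_d in the frame of stand_shelf between -0.012 and 0.012 m and z of carton_d in the frame of stand_shelf between -0.005 and 0.078 m); the robot touches nothing.
It fails at once if a bystander (stone cast, blue-lidded jar or shade tabs) is pushed more than 40 mm or knocked over (distance of any of stone_cast, blue_jar, shade_tabs from where it was at the start of the episode above 0.04 m or angle between any of stone_cast, blue_jar, shade_tabs's own z axis and vertical above 0.6 rad).
Of carton_a, carton_b, carton_c, carton_d only 2 to 4 are there at a start; the rules pass over those that are not, and their reading is None.
At some moment in a run one of bowl, carton_a, carton_b, carton_c, carton_d may be knocked a few centimetres aside while the robot is not near it.
It also fails if it takes over 210 s, if anything falls off the work surface, if the arm or the gripper's body presses on something with over 40 N, if the wrist force passes 120 N, or if a joint passes its speed limit or range.

## Working session

There is one attempt and no reset: what is moved stays moved. The work goes in short steps, Python scripts to look and compute and a tool call to move; the robot and the scene stay as the last step left them, time stands still between calls to the robot, and variables do not carry over. Pictures are saved under pics/ and viewed, at most 14 in all, crops included, and the job is handed in when it is done.

Besides the shell and the picture viewer there is one more tool, called after "Emit:" as name(argument=value, ...) on one line, values as JSON. send_rows: Moves the arm, as the interface text tells. Its arguments: {"type":"object","properties":{"motion":{"type":"string"}},"required":["motion"]}

```bash
ls; mkdir -p pics
cat > h.py <<'E'
import numpy as np, cv2
from rig import bot
from scipy.spatial.transform import Rotation as R
def cam(name, st=None):
    c=bot.get_calibration(name); f=200/np.tan(np.radians(c["vertical_fov"])/2)
    K=np.array([[f,0,c["cx"]],[0,f,c["cy"]],[0,0,1.]]); d=np.array(c["dist_coeffs"],float)
    if "rvec" in c:
        Rw=cv2.Rodrigues(np.array(c["rvec"],float))[0]; t=np.array(c["tvec"],float).ravel()
    else:
        st=st or bot.observe(); T=np.eye(4); T[:3,:3]=R.from_euler("xyz",st["tool_rot"],degrees=True).as_matrix(); T[:3,3]=st["tcp_pos"]
        M=np.linalg.inv(T@np.array(c["hand_eye"])); Rw=M[:3,:3]; t=M[:3,3]
    return K,d,Rw,t
def ray(C,uv):
    K,d,Rw,t=C
    p=cv2.undistortPoints(np.array(uv,float).reshape(-1,1,2),K,d).reshape(-1,2)
    v=np.c_[p,np.ones(len(p))]@Rw
    return -Rw.T@t, v
def onz(C,uv,z):
    o,v=ray(C,uv); s=(z-o[2])/v[:,2]; return o+v*s[:,None]
def proj(C,P):
    K,d,Rw,t=C
    return cv2.projectPoints(np.array(P,float).reshape(-1,1,3),cv2.Rodrigues(Rw)[0],t,K,d)[0].reshape(-1,2)
def snap(name,fn):
    st=bot.observe(); im=bot.capture(name); cv2.imwrite("pics/"+fn,cv2.cvtColor(im,cv2.COLOR_RGB2BGR)); return im,cam(name,st)
E
python3 - <<'E'
from h import *
for n in("scene","top"):
    im,C=snap(n,n+"0.png"); print(n,-C[2].T@C[3])
print(bot.observe()); print(bot.get_calibration("wrist"))
E
```

```text
pics
scene [0.13355181 0.92159737 1.06965076]
top [ 0.34030378 -0.10542069  1.3254005 ]
{'t': 0.1, 'joint_pos': array([-77.19050484,  29.90414316,  -2.0798526 ,  91.66841897,
         1.21295701,  58.50323197,  -6.46609157]), 'qvel': array([-0.00040941, -0.11154696,  0.00590945, -0.04731555,  0.0543325 ,
       -0.00972348,  0.01377813]), 'tau': array([ 5.00098788e-03, -9.28479052e+01,  1.98461138e+00, -3.70529759e+01,
        1.81577989e-02,  5.31186481e-03,  4.06841980e-05]), 'tcp_pos': array([0.18093319, 0.59795085, 0.23081406]), 'tool_rot': array([-1.79946273e+02,  2.96470578e-03,  1.63162304e+02]), 'ft_force': array([ 0.04161438,  0.17010171, -0.0990575 ]), 'ft_torque': array([-0.00855025, -0.00916474,  0.00496743]), 'finger_force': 0.0, 'grip_width': 1.002595805079771}
{'vertical_fov': 65.72336189680861, 'cx': 321.9790469197695, 'cy': 197.994108702368, 'dist_coeffs': array([0.00099339, 0.        , 0.        , 0.        , 0.        ]), 'hand_eye': array([[-2.26201699e-04, -9.58177773e-01, -2.86173556e-01,
         7.25719558e-02],
       [ 9.99999811e-01, -5.33613576e-05, -6.11768578e-04,
        -8.68687469e-04],
       [ 5.70912444e-04, -2.86173641e-01,  9.58177604e-01,
        -1.42880849e-01],
       [ 0.00000000e+00,  0.00000000e+00,  0.00000000e+00,
         1.00000000e+00]])}
```

View pics/scene0.png

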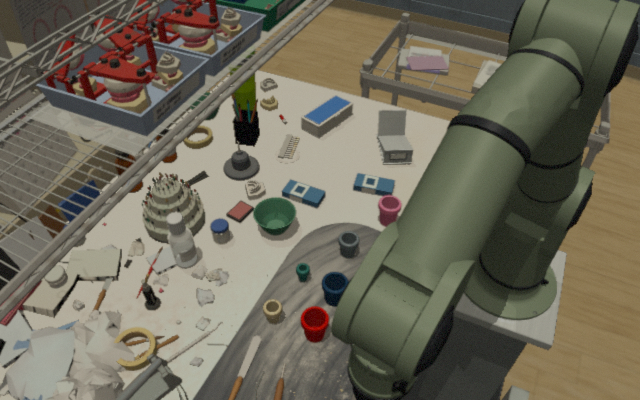

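View pics/top0.png

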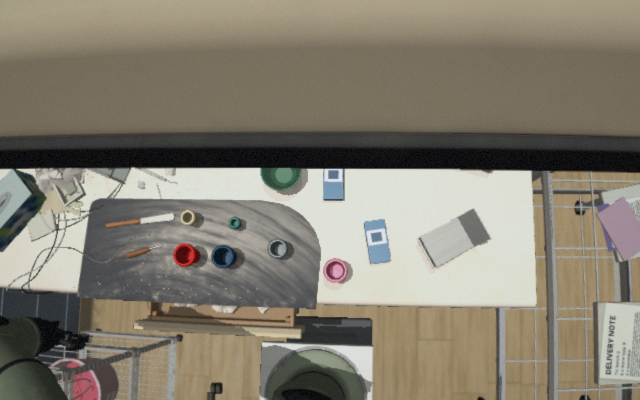

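The scene view shows two blue cartons at (304,192) and (374,184). The bowl is at (275,215), the large cup at (335,290), grey at (348,243), teal at (303,271), cream at (273,308) and the stand at (395,140). The pink and red cups are decoys. The top view shows the same things, with a beam hiding the far strip.

Run:
```python
from h import *
T=cam("top");S=cam("scene")
def tri(a,b):
    o1,v1=ray(T,[a]);o2,v2=ray(S,[b]);v1=v1[0]/np.linalg.norm(v1);v2=v2[0]/np.linalg.norm(v2)
    s=np.linalg.lstsq(np.c_[v1,-v2],o2-o1,rcond=None)[0]; p=o1+s[0]*v1;q=o2+s[1]*v2; return (p+q)/2,np.linalg.norm(p-q)
for n,a,b,z in [("large",(224,256),(335,280),.078),("med",(278,247),(349,237),.066),("small",(189,216),(273,303),.058),("tiny",(235,222),(303,265),.052),
 ("bowl",(281,176),(275,206),.065),("cart1",(376,240),(374,182),.024),("cart2",(333,183),(304,190),.024),("pinkcup",(335,270),(390,201),.078)]:
    print(n,onz(T,[a],z).round(3),onz(S,[b],z).round(3),*[np.round(q,3) for q in tri(a,b)])
for n,b,z in [("bluebox",(327,112),.05),("redthing",(240,211),.01),("tabs",(289,148),.009),("jar",(220,225),.06),("cast",(255,188),.03),("stand",(396,150),.06)]: print(n,onz(S,[b],z).round(3), proj(T,onz(S,[b],z)))
for p in [(490,168),(488,238),(470,210),(438,265),(418,240)]: print(p,onz(T,[p],.02).round(3),onz(T,[p],.06).round(3))
im=cv2.imread("pics/scene0.png"); cv2.imwrite("pics/crop.png",cv2.resize(im[60:240,170:440],None,fx=2.9,fy=2.9,interpolation=cv2.INTER_CUBIC))
```

```text
large [[0.39  0.257 0.078]] [[0.391 0.259 0.078]] [0.391 0.258 0.076] 0.002
med [[0.419 0.108 0.066]] [[0.417 0.109 0.066]] [0.418 0.108 0.065] 0.002
small [[0.502 0.373 0.058]] [[0.502 0.371 0.058]] [0.502 0.372 0.06 ] 0.001
tiny [[0.488 0.237 0.052]] [[0.49  0.235 0.052]] [0.488 0.237 0.055] 0.001
bowl [[0.62  0.107 0.065]] [[0.648 0.093 0.065]] [0.627 0.108 0.084] 0.022
cart1 [[ 0.447 -0.164  0.024]] [[ 0.445 -0.162  0.024]] [ 0.446 -0.164  0.023] 0.002
cart2 [[ 0.61  -0.039  0.024]] [[ 0.622 -0.038  0.024]] [ 0.616 -0.037  0.025] 0.012
pinkcup [[ 0.359 -0.052  0.078]] [[ 0.36  -0.053  0.078]] [ 0.36  -0.052  0.079] 0.001
bluebox [[ 0.712 -0.4    0.05 ]] [[459.84979198 147.34687216]]
redthing [[0.759 0.11  0.01 ]] [[285.02502914 135.06915985]]
tabs [[ 0.764 -0.211  0.009]] [[391.98102111 133.67619117]]
jar [[0.751 0.217 0.06 ]] [[246.29655594 132.55988502]]
cast [[0.756 0.024 0.03 ]] [[312.7625981  133.80273112]]
stand [[ 0.423 -0.295  0.06 ]] [[424.93061746 248.30039715]]
(490, 168) [[ 0.66  -0.493  0.02 ]] [[ 0.65  -0.481  0.06 ]]
(488, 238) [[ 0.457 -0.48   0.02 ]] [[ 0.453 -0.469  0.06 ]]
(470, 210) [[ 0.536 -0.431  0.02 ]] [[ 0.53  -0.421  0.06 ]]
(438, 265) [[ 0.379 -0.338  0.02 ]] [[ 0.378 -0.331  0.06 ]]
(418, 240) [[ 0.449 -0.282  0.02 ]] [[ 0.445 -0.277  0.06 ]]
```

View pics/crop.png

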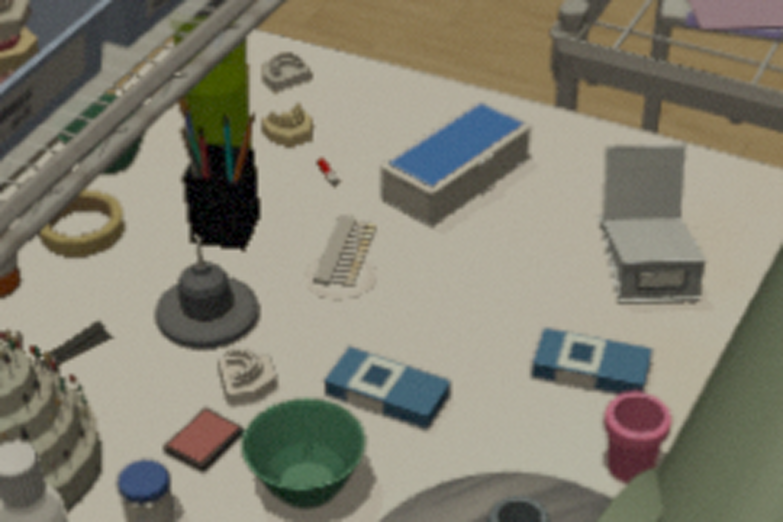

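The crop confirms just two cartons, both blue. No pink ones are out, and the grey box with the blue lid isn't a carton. I'll add a move planner and start with the large cup.

```bash
cat >> h.py <<'E'
def plan(x,y,z,yaw=None):
    st=bot.observe(); cy=st["tool_rot"][2]; yaw=cy if yaw is None else yaw
    tw=-((yaw-cy+180)%360-180)   # twist about tool z (down)
    a=np.radians(yaw); d=np.array([x,y,z])-st["tcp_pos"]
    X=np.array([np.cos(a),np.sin(a)]); Y=np.array([np.sin(a),-np.cos(a)])
    print("twist %.3f rad; shift dx %.1f dy %.1f dz %.1f mm"%(np.radians(tw),*(1000*np.array([X@d[:2],Y@d[:2],-d[2]]))),"t",round(st["t"],1),"J7",st["joint_pos"][6].round(0))
COL={"large":((100,100,20),(125,255,140)),"teal":((78,90,20),(97,255,200)),"green":((60,60,20),(85,255,200)),"grey":((80,0,20),(130,95,110)),"cream":((15,40,60),(32,200,255)),"blue":((95,90,20),(118,255,220))}
def mask(im,c):
    h=cv2.cvtColor(im,cv2.COLOR_RGB2HSV); m=cv2.inRange(h,*[np.array(q,np.uint8) for q in COL[c]])
    return cv2.morphologyEx(cv2.morphologyEx(m,cv2.MORPH_OPEN,np.ones((3,3))),cv2.MORPH_CLOSE,np.ones((7,7)))
def rims(im,C,c,z,area=250):
    out=[]
    for k in cv2.findContours(mask(im,c),cv2.RETR_EXTERNAL,cv2.CHAIN_APPROX_NONE)[0]:
        if cv2.contourArea(k)<area: continue
        h=cv2.convexHull(k); P=onz(C,h[:,0,:],z)[:,:2].astype(np.float32)
        (cx,cy),r=cv2.minEnclosingCircle(P); out.append((round(cx,4),round(cy,4),round(2*r,4),k[:,0].mean(0).round()))
    return out
E
python3 -c "
from h import *
plan(.391,.258,.2,120)
im=cv2.cvtColor(cv2.imread('pics/top0.png'),cv2.COLOR_BGR2RGB);C=cam('top')
for c,z in (('large',.078),('grey',.066),('cream',.058),('teal',.052),('green',.065)): print(c,rims(im,C,c,z,60))
for p in ((224,263),(278,254),(189,221),(235,226)): print(cv2.cvtColor(im,cv2.COLOR_RGB2HSV)[p[1],p[0]])"
```

```text
twist 0.753 rad; shift dx -399.4 dy 11.9 dz 30.8 mm t 0.1 J7 -6.0
large [(0.3875, 0.2582, 0.0672, array([223., 256.])), (0.5312, 0.8931, 0.0509, array([ 30., 204.]))]
grey [(0.0806, 0.7599, 0.1281, array([ 57., 355.])), (0.1992, -0.0509, 0.1976, array([336., 327.])), (0.2869, 0.0367, 0.0776, array([304., 296.])), (0.4162, 0.1111, 0.0404, array([275., 247.])), (0.5023, 0.914, 0.0678, array([ 26., 212.])), (0.3283, 0.7392, 0.5591, array([ 88., 272.]))]
cream [(0.0334, -0.8875, 0.0484, array([636., 391.])), (0.0294, 0.5487, 0.1211, array([122., 378.])), (0.1384, 0.1043, 1.2042, array([283., 344.])), (0.3403, -0.8913, 0.1215, array([636., 280.])), (0.4951, 0.3746, 0.0565, array([188., 218.])), (0.5348, 0.8196, 0.1077, array([ 54., 202.])), (0.3242, -0.5726, 0.6143, array([533., 296.])), (0.3336, -0.7909, 0.6801, array([586., 278.])), (1.1619, 0.0902, 2.2111, array([319.,  67.]))]
teal [(0.4867, 0.2374, 0.0333, array([235., 223.]))]
green [(0.4853, 0.2351, 0.0352, array([234., 223.])), (0.6335, 0.1097, 0.114, array([281., 176.]))]
[102 134  38]
[102  13  99]
[ 22  64 139]
[ 84  92 133]
```

Emit:
send_rows(motion="1 0 0 0 0.15; 1 0 0 0 0.15; 1 0 0 0 0.15; 1 0 0 0 0.15; 1 0 0 0 0.153; 1 -40 1 0 0; 1 -50 2 0 0; 1 -50 2 0 0; 1 -50 2 0 0; 1 -50 2 0 5; 1 -50 2 5 0; 1 -50 1 10 0; 1 -40 0 10 0; 1 -20 0 5 0; 1 0 0 0 0")

```text
t: 1.98
tcp_pos: [0.3648, 0.2437, 0.2011]
tool_rot: [-180.0, 0.0, 109.1]
ft_force: [-0.3, 0.6, 0.3]
grip_width: 1.003
finger_force: 0.0
```

```bash
python3 -c "
from h import *
im,C=snap('wrist','w1.png');print(rims(im,C,'large',.078));plan(.391,.258,.06,120)"
```

```text
[(0.7076, 0.2173, 0.0414, array([629., 319.])), (0.387, 0.2624, 0.066, array([353., 177.]))]
twist -0.188 rad; shift dx -1.9 dy 29.5 dz 141.3 mm t 2.0 J7 -16.0
```

View pics/w1.png

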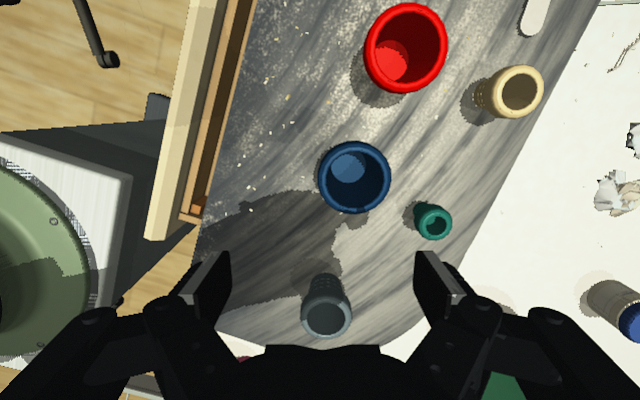

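The wrist view shows the large blue cup at (353,177), between the red decoy and the teal cup. Its rim diameter reads 66 mm, as it should. I'll keep the current yaw and go down.

```bash
python3 -c "
from h import *
plan(.3875,.261,.06)"
```

```text
twist -0.000 rad; shift dx 7.7 dy 27.0 dz 141.3 mm t 2.0 J7 -16.0
```

Emit:
send_rows(motion="1 8 27 20 0; 1 0 0 40 0; 1 0 0 40 0; 1 0 0 25 0; 1 0 0 16 0; 1 0 0 0 0; -1 0 0 0 0; -1 0 0 0 0; -1 0 0 0 0; -1 0 0 0 0; -1 0 0 0 0; -1 0 0 0 0")

```text
t: 3.52
tcp_pos: [0.3878, 0.2622, 0.0616]
tool_rot: [179.9, -0.1, 109.3]
ft_force: [-1.8, -0.6, 12.4]
grip_width: 0.765
finger_force: 63.0
```

```bash
python3 -c "
from h import *
plan(.66,.0,.24)"
```

```text
twist -0.000 rad; shift dx -337.4 dy 170.3 dz -178.4 mm t 3.5 J7 -9.0
```

Emit:
send_rows(motion="-1 0 0 -20 0; -1 0 0 -50 0; -1 0 0 -55 0; -1 0 0 -53 0; -1 -30 15 0 0; -1 -48 24 0 0; -1 -52 26 0 0; -1 -52 26 0 0; -1 -52 26 0 0; -1 -50 25 0 0; -1 -34 18 0 0; -1 -20 10 0 0; -1 0 0 0 0")

```text
t: 5.15
tcp_pos: [0.6599, -0.0029, 0.2388]
tool_rot: [180.0, 0.0, 109.2]
ft_force: [-0.0, 0.3, -1.2]
grip_width: 0.763
finger_force: 67.5
```

```bash
python3 -c "
from h import *
im,C=snap('wrist','w2.png');print(rims(im,C,'green',.065))
im,C=snap('scene','s2.png');print(rims(im,C,'green',.065))"
```

```text
[(0.6381, 0.1096, 0.1207, array([340.,  57.]))]
[(0.6333, 0.1233, 0.1356, array([274., 215.])), (1.4667, -1.0589, 0.258, array([242.,   3.]))]
```

View pics/w2.png

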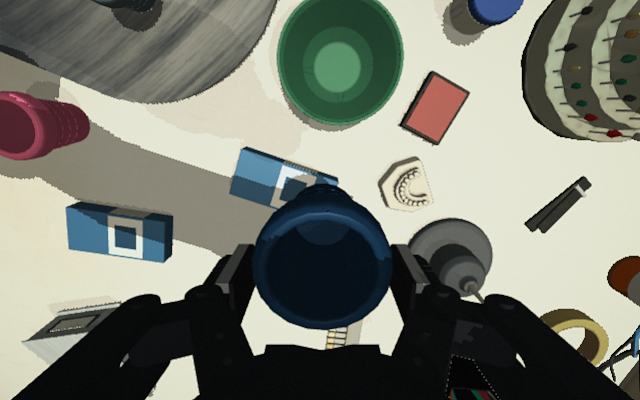

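The bowl is at (340,62), its rim measuring 120.7 mm as it should. The held cup's rim is at about (322,268). Next I'll measure the cup's offset in the hand.

```bash
python3 -c "
from h import *
im=cv2.cvtColor(cv2.imread('pics/w2.png'),cv2.COLOR_BGR2RGB);C=cam('wrist')
print(onz(C,[(322,268),(255,268),(391,268),(322,205),(322,329)],.2388+.0165).round(4), bot.observe()['tcp_pos'])
plan(.638,.1095,.16)"
```

```text
[[ 6.583e-01 -4.000e-04  2.553e-01]
 [ 6.295e-01 -1.040e-02  2.553e-01]
 [ 6.881e-01  1.000e-02  2.553e-01]
 [ 6.484e-01  2.820e-02  2.553e-01]
 [ 6.693e-01 -3.170e-02  2.553e-01]] [ 0.65904431 -0.00094471  0.23869816]
twist -0.000 rad; shift dx 111.2 dy 16.6 dz 78.7 mm t 5.2 J7 25.0
```

Emit:
send_rows(motion="-1 35 5 0 0; -1 45 7 0 0; -1 25 4 20 0; -1 6 1 30 0; -1 0 0 40 0; -1 0 0 40 0; -1 0 0 25 0; -1 0 0 10 0; -1 0 0 3 0; -1 0 0 0 0")

```text
t: 6.5
tcp_pos: [0.6392, 0.1091, 0.0713]
tool_rot: [179.9, 0.0, 109.3]
ft_force: [1.3, -0.1, -1.3]
grip_width: 0.76
finger_force: 67.4
```

Emit:
send_rows(motion="-1 0 0 3 0; -1 0 0 1 0; -1 0 0 0 0; 0.9 0 0 0 0; 0.9 0 0 0 0; 0.9 0 0 0 0; 0.9 0 0 0 0; 0.9 0 0 -20 0; 1 0 0 -50 0; 1 0 0 -60 0; 1 0 0 -40 0; 1 0 0 0 0")

```text
t: 8.0
tcp_pos: [0.6402, 0.1088, 0.241]
tool_rot: [179.6, 0.0, 109.3]
ft_force: [0.1, 0.1, -0.6]
grip_width: 0.997
finger_force: 0.0
```

```bash
python3 -c "
from h import *
plan(.435,.050,.23)"
```

```text
twist -0.000 rad; shift dx 12.2 dy -213.1 dz 11.0 mm t 8.0 J7 16.0
```

Emit:
send_rows(motion="1 2 -30 0 0; 1 2 -50 0 0; 1 3 -55 0 0; 1 3 -45 5 0; 1 2 -25 5 0; 1 0 -8 0 0; 1 0 0 0 0")

```text
t: 8.88
tcp_pos: [0.4343, 0.0499, 0.2268]
tool_rot: [180.0, -0.0, 109.3]
ft_force: [-0.4, -0.2, 0.1]
grip_width: 1.002
finger_force: 0.0
```

Run:
```python
from h import *
im,C=snap('wrist','w3.png')
print('bowl',rims(im,C,'green',.065)); p=proj(C,[.418,.109,.066])[0]; print(p)
g=cv2.cvtColor(im,cv2.COLOR_RGB2GRAY); print(onz(C,[p],.066))
cv2.imwrite('pics/w3c.png',cv2.resize(im[max(0,int(p[1])-90):int(p[1])+90,max(0,int(p[0])-110):int(p[0])+110][:,:,::-1],None,fx=3,fy=3))
plan(.418,.109,.051)
```

```text
bowl [(0.6354, 0.1088, 0.1243, array([529., 187.])), (0.4833, 0.2274, 0.0398, array([441.,  11.]))]
[326.5489303  117.29937277]
[[0.418 0.109 0.066]]
twist -0.000 rad; shift dx 61.1 dy 3.7 dz 175.6 mm t 8.9 J7 13.0
```

View pics/w3c.png

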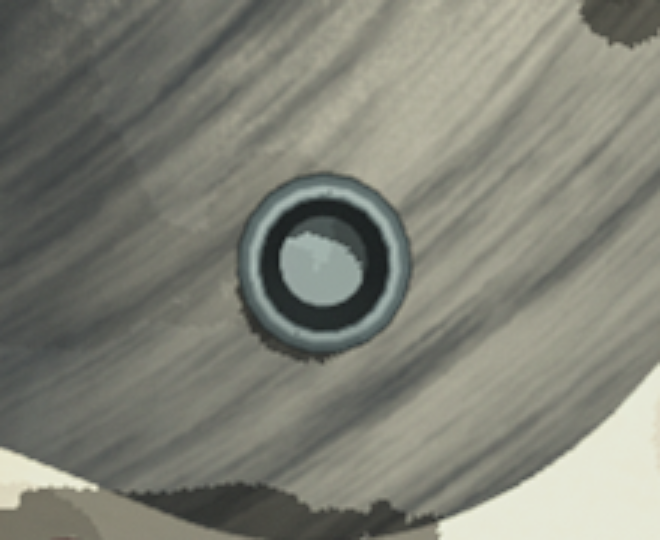

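The grey cup's rim centre is at about (324.5,114.5) in the full wrist image, within 3 mm of what I expected. Going down on it.

Emit:
send_rows(motion="1 30 1 30 0; 1 33 1 40 0; 1 0 0 45 0; 1 0 0 40 0; 1 0 0 21 0; 1 0 0 0 0; -1 0 0 0 0; -1 0 0 0 0; -1 0 0 0 0; -1 0 0 0 0; -1 0 0 0 0; -1 0 0 0 0; -1 0 0 0 0; -1 0 0 -30 0; -1 0 0 -60 0; -1 0 0 -60 0; -1 0 0 -30 0; -1 0 0 0 0")

```text
t: 11.18
tcp_pos: [0.4158, 0.1106, 0.2328]
tool_rot: [179.7, -0.1, 109.3]
ft_force: [0.1, 0.8, -0.8]
grip_width: 0.64
finger_force: 64.2
```

```bash
python3 -c "
from h import *
plan(.66,.0,.24)"
```

```text
twist -0.000 rad; shift dx -185.1 dy 193.9 dz -7.2 mm t 11.2 J7 5.0
```

Emit:
send_rows(motion="-1 -20 20 -2 0; -1 -42 44 -2 0; -1 -44 46 -2 0; -1 -44 46 0 0; -1 -25 26 0 0; -1 -10 12 0 0; -1 0 0 0 0")

```text
t: 12.05
tcp_pos: [0.657, -0.0004, 0.2349]
tool_rot: [-179.9, 0.0, 109.2]
ft_force: [-0.9, 0.1, -1.0]
grip_width: 0.637
finger_force: 64.2
```

```bash
cat >> h.py <<'E'
def two(z_held,zt,c,held):  # rim of a target in the wrist view + image for the held cup
    pass
E
python3 - <<'E'
from h import *
im,C=snap('wrist','w4.png')
print('bowl',rims(im,C,'green',.065),'large',rims(im,C,'large',.084))
print(bot.observe()['tcp_pos'])
cv2.imwrite('pics/w4c.png',cv2.resize(im[0:350,150:530][:,:,::-1],None,fx=1.6,fy=1.6))
plan(.640,.109,.24)
E
```

```text
bowl [(0.638, 0.1098, 0.1209, array([342.,  60.]))] large [(0.485, -0.1258, 0.0302, array([126., 241.])), (0.5172, -0.1156, 0.0611, array([158., 240.])), (0.4492, -0.1269, 0.0703, array([ 89., 231.])), (0.6346, -0.021, 0.0296, array([294., 193.])), (0.596, -0.0312, 0.0462, array([254., 191.])), (0.6389, 0.1075, 0.0642, array([344.,  61.])), (0.7451, 0.1945, 0.047, array([498.,  10.]))]
[6.56398880e-01 2.27373938e-04 2.35197776e-01]
twist -0.000 rad; shift dx 108.1 dy 20.4 dz -4.8 mm t 12.1 J7 27.0
```

View pics/w4c.png

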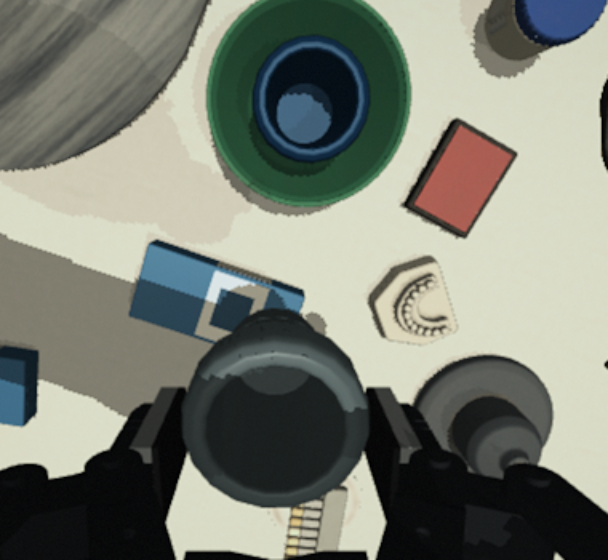

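The large cup stands upright in the bowl, rim centre at (345,61). The held grey cup is centred at about (322,260).

Run:
```python
from h import *
C=cam('wrist');p=bot.observe()['tcp_pos']
a=onz(C,[(322,259.5)],p[2]+.013)[0]; b=onz(C,[(345,61)],.084)[0]; off=a-p; print('off',off,b)
t=np.array([.639,.1077])-off[:2]; plan(*t,.0908)
```

```text
off [-0.00146592  0.00286854  0.013     ] [0.63884188 0.1098136  0.084     ]
twist -0.000 rad; shift dx 104.0 dy 19.5 dz 144.4 mm t 12.1 J7 27.0
```

Emit:
send_rows(motion="-1 30 6 0 0; -1 45 8 0 0; -1 24 5 10 0; -1 6 1 20 0; -1 0 0 25 0; -1 0 0 25 0; -1 0 0 25 0; -1 0 0 20 0; -1 0 0 13 0; -1 0 0 0 0")

```text
t: 13.35
tcp_pos: [0.6408, 0.1059, 0.0976]
tool_rot: [-179.9, -0.0, 109.3]
ft_force: [-0.2, 0.4, -0.7]
grip_width: 0.637
finger_force: 64.2
```

Emit:
send_rows(motion="-1 0 0 4 0; -1 0 0 2 0; -1 0 0 1 0; -1 0 0 0 0; 0.7 0 0 0 0; 0.7 0 0 0 0; 0.7 0 0 0 0; 0.7 0 0 0 0; 0.7 0 0 -20 0; 1 0 0 -50 0; 1 0 0 -60 0; 1 0 0 -20 0; 1 0 0 0 0")

```text
t: 14.98
tcp_pos: [0.6419, 0.106, 0.2442]
tool_rot: [179.8, 0.0, 109.3]
ft_force: [0.2, 0.3, -1.5]
grip_width: 1.002
finger_force: 0.0
```

```bash
python3 -c "
from h import *
plan(.522,.313,.21)"
```

```text
twist -0.000 rad; shift dx 234.9 dy -44.9 dz 34.2 mm t 15.0 J7 18.0
```

Emit:
send_rows(motion="1 25 -5 0 0; 1 45 -9 0 0; 1 50 -9 5 0; 1 50 -9 10 0; 1 40 -8 10 0; 1 20 -4 9 0; 1 5 -1 0 0; 1 0 0 0 0")

```text
t: 15.98
tcp_pos: [0.5219, 0.3119, 0.2075]
tool_rot: [180.0, 0.0, 109.2]
ft_force: [-0.0, 0.3, 0.5]
grip_width: 1.003
finger_force: 0.0
```

Run:
```python
from h import *
im,C=snap('wrist','w5.png')
p=proj(C,[.502,.372,.058])[0]; print(p,bot.observe()['tcp_pos'])
h=cv2.cvtColor(im,cv2.COLOR_RGB2HSV); x,y=p.astype(int)
g=im[y-60:y+60,x-60:x+60]
cv2.imwrite('pics/w5c.png',cv2.resize(g[:,:,::-1],None,fx=4,fy=4))
```

```text
[323.42042813 115.20833885] [0.5221185  0.31162611 0.20764762]
```

View pics/w5c.png

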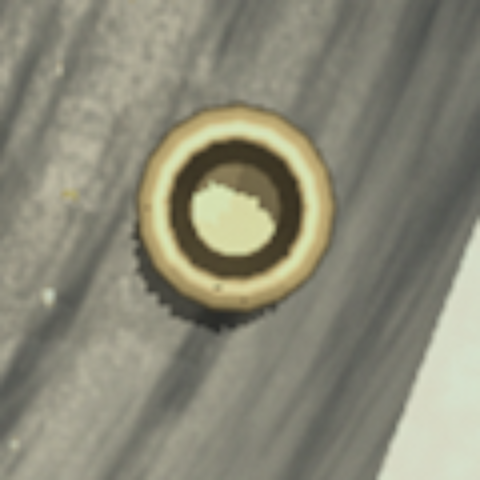

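The cream cup's rim centre is at (322,107).

Run:
```python
from h import *
C=cam('wrist'); b=onz(C,[(322,107),(322-24.5,107),(322+24,107)],.058); print(b)
plan(b[0][0],b[0][1],.043)
```

```text
[[0.49872126 0.37812044 0.058     ]
 [0.47774875 0.37083207 0.058     ]
 [0.5192695  0.38526037 0.058     ]]
twist -0.000 rad; shift dx 70.5 dy -0.3 dz 164.6 mm t 16.0 J7 -4.0
```

Emit:
send_rows(motion="1 25 0 20 0; 1 35 0 40 0; 1 10 0 45 0; 1 0 0 40 0; 1 0 0 20 0; 1 0 0 0 0; -1 0 0 0 0; -1 0 0 0 0; -1 0 0 0 0; -1 0 0 0 0; -1 0 0 0 0; -1 0 0 0 0; -1 0 0 0 0; -1 0 0 0 0")

```text
t: 17.77
tcp_pos: [0.4986, 0.3796, 0.044]
tool_rot: [179.9, -0.1, 109.3]
ft_force: [-3.6, -1.5, 14.3]
grip_width: 0.524
finger_force: 59.1
```

Emit:
send_rows(motion="-1 0 0 -30 0; -1 0 0 -60 0; -1 0 0 -60 0; -1 0 0 -40 0; -1 0 0 0 0")

```text
t: 18.4
tcp_pos: [0.4991, 0.3798, 0.2361]
tool_rot: [179.7, -0.2, 109.3]
ft_force: [-0.2, -0.7, -1.7]
grip_width: 0.523
finger_force: 61.5
```

```bash
python3 -c "
from h import *
plan(.66,.0,.24)"
```

```text
twist -0.000 rad; shift dx -411.7 dy 26.5 dz -3.9 mm t 18.4 J7 -10.0
```

Emit:
send_rows(motion="-1 -25 1 0 0; -1 -50 3 0 0; -1 -55 4 0 0; -1 -55 4 0 0; -1 -55 4 0 0; -1 -55 4 0 0; -1 -55 3 0 0; -1 -40 2 0 0; -1 -20 1 0 0; -1 -2 0 0 0; -1 0 0 0 0")

```text
t: 19.77
tcp_pos: [0.6583, 0.0003, 0.2319]
tool_rot: [-180.0, -0.0, 109.4]
ft_force: [-0.1, 0.9, -0.4]
grip_width: 0.524
finger_force: 61.5
```

Run:
```python
from h import *
im,C=snap('wrist','w6.png')
print('bowl',rims(im,C,'green',.065))
print(bot.observe()['tcp_pos'],proj(C,[.639,.1085,.104]))
cv2.imwrite('pics/w6c.png',cv2.resize(im[0:300,190:490][:,:,::-1],None,fx=2,fy=2))
```

```text
bowl [(0.638, 0.1096, 0.1208, array([341.,  60.]))]
[6.58244430e-01 5.03946763e-04 2.32019706e-01] [[344.49232991  58.12019604]]
```

View pics/w6c.png

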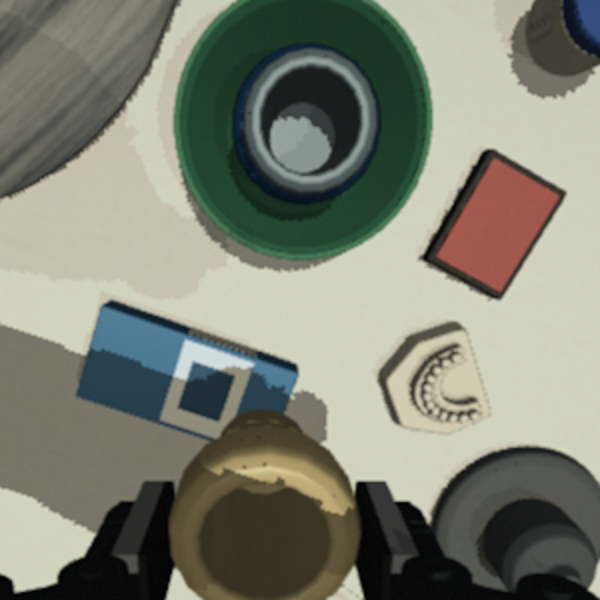

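The grey cup's rim centre is at about (346,61) in the full image, looking level on the large cup. The held cream cup's bore centre is at about (322.5,268).

Run:
```python
from h import *
im=cv2.cvtColor(cv2.imread('pics/w6.png'),cv2.COLOR_BGR2RGB);C=cam('wrist');p=bot.observe()['tcp_pos']
b=onz(C,[(346,61),(313,61),(379,61)],.104); print(b,np.linalg.norm(b[2]-b[1]))
a=onz(C,[(322.5,268),(322.5,241),(322.5,295)],p[2]+.014);print(a-p)
plan(.639,.1085,.112)
```

```text
[[0.64084529 0.10713885 0.104     ]
 [0.61573014 0.0983106  0.104     ]
 [0.66596129 0.11596496 0.104     ]] 0.05324326043711267
[[ 1.47703217e-05 -7.14075407e-04  1.40000000e-02]
 [-4.53134744e-03  1.21996535e-02  1.40000000e-02]
 [ 4.82069006e-03 -1.43658107e-02  1.40000000e-02]]
twist -0.000 rad; shift dx 108.3 dy 17.7 dz 120.0 mm t 19.8 J7 28.0
```

Emit:
send_rows(motion="-1 30 5 0 0; -1 45 8 0 0; -1 25 4 10 0; -1 7 1 20 0; -1 0 0 25 0; -1 0 0 25 0; -1 0 0 20 0; -1 0 0 12 0; -1 0 0 4 0; -1 0 0 0 0; -1 0 0 0 0")

```text
t: 21.2
tcp_pos: [0.6406, 0.1057, 0.117]
tool_rot: [179.9, 0.0, 109.3]
ft_force: [-1.1, 0.3, -0.7]
grip_width: 0.52
finger_force: 61.5
```

Emit:
send_rows(motion="-1 2 0 3 0; -1 0 0 2 0; -1 0 0 2 0; -1 0 0 0 0; -1 0 0 0 0")

```text
t: 21.82
tcp_pos: [0.6396, 0.1075, 0.1093]
tool_rot: [-180.0, 0.0, 109.3]
ft_force: [-0.2, 0.2, -1.0]
grip_width: 0.522
finger_force: 61.5
```

Emit:
send_rows(motion="-1 0 0 1 0; -1 0 0 1 0; -1 0 0 0 0; -1 0 0 0 0")

```text
t: 22.32
tcp_pos: [0.6396, 0.1076, 0.1073]
tool_rot: [-180.0, 0.0, 109.3]
ft_force: [0.2, 1.0, -1.1]
grip_width: 0.521
finger_force: 61.5
```

Emit:
send_rows(motion="-1 0 0 1 0; -1 0 0 0 0; -1 0 0 1 0; -1 0 0 0 0; -1 0 0 0 0")

```text
t: 22.95
tcp_pos: [0.6403, 0.1076, 0.1064]
tool_rot: [179.9, 0.0, 109.3]
ft_force: [-2.0, -0.4, 15.0]
grip_width: 0.52
finger_force: 62.9
```

Emit:
send_rows(motion="-1 0 0 -1 0; 0.5 0 0 0 0; 0.5 0 0 0 0; 0.5 0 0 0 0; 0.5 0 0 0 0; 0.5 0 0 -20 0; 1 0 0 -50 0; 1 0 0 -50 0; 1 0 0 -10 0; 1 0 0 0 0")

```text
t: 24.2
tcp_pos: [0.6398, 0.1077, 0.2374]
tool_rot: [179.9, -0.0, 109.3]
ft_force: [-0.5, -0.3, -0.8]
grip_width: 1.001
finger_force: 0.0
```

Run:
```python
from h import *
plan(.507,.178,.21)
```

```text
twist -0.000 rad; shift dx 110.2 dy -102.1 dz 27.4 mm t 24.2 J7 18.0
```

Emit:
send_rows(motion="1 20 -18 0 0; 1 35 -33 5 0; 1 35 -33 10 0; 1 18 -16 10 0; 1 2 -2 2 0; 1 0 0 0 0")

```text
t: 24.95
tcp_pos: [0.5072, 0.1774, 0.2089]
tool_rot: [-180.0, 0.0, 109.3]
ft_force: [0.2, -0.0, 1.1]
grip_width: 0.998
finger_force: 0.0
```

Run:
```python
from h import *
im,C=snap('wrist','w7.png')
print(rims(im,C,'teal',.052),bot.observe()['tcp_pos'])
r=[k for k in rims(im,C,'teal',.052) if np.hypot(k[0]-.488,k[1]-.237)<.02][0]; plan(r[0],r[1],.037)
```

```text
[(0.4862, 0.2399, 0.0348, array([323., 112.]))] [0.50752567 0.17715462 0.20908456]
twist -0.000 rad; shift dx 66.3 dy 0.5 dz 172.1 mm t 25.0 J7 8.0
```

Emit:
send_rows(motion="1 25 0 20 0; 1 35 0 40 0; 1 7 0 45 0; 1 0 0 40 0; 0.3 0 0 20 0; 0.3 0 0 6 0; 0.3 0 0 0 0; -1 0 0 0 0; -1 0 0 0 0; -1 0 0 0 0; -1 0 0 0 0; -1 0 0 0 0; -1 0 0 0 0; -1 0 0 0 0")

```text
t: 26.75
tcp_pos: [0.4855, 0.2413, 0.0394]
tool_rot: [179.9, -0.0, 109.3]
ft_force: [-1.4, -1.8, 8.0]
grip_width: 0.401
finger_force: 58.8
```

Emit:
send_rows(motion="-1 0 0 -30 0; -1 0 0 -60 0; -1 0 0 -60 0; -1 0 0 -50 0; -1 0 0 0 0")

```text
t: 27.38
tcp_pos: [0.4863, 0.2417, 0.2424]
tool_rot: [179.6, -0.1, 109.3]
ft_force: [-0.1, 0.4, -1.3]
grip_width: 0.394
finger_force: 60.2
```

```bash
python3 -c "
from h import *
plan(.66,.0,.24)"
```

```text
twist -0.000 rad; shift dx -285.5 dy 84.2 dz 2.4 mm t 27.4 J7 -0.0
```

Emit:
send_rows(motion="-1 -25 7 0 0; -1 -45 13 0 0; -1 -52 16 0 0; -1 -52 16 0 0; -1 -52 15 0 0; -1 -40 11 0 0; -1 -18 5 0 0; -1 -2 1 0 0; -1 0 0 0 0")

```text
t: 28.5
tcp_pos: [0.6581, 0.0002, 0.238]
tool_rot: [-180.0, -0.0, 109.4]
ft_force: [-0.8, 0.4, 0.1]
grip_width: 0.395
finger_force: 60.2
```

Run:
```python
from h import *
im,C=snap('wrist','w8.png')
print('bowl',rims(im,C,'green',.065)); p=bot.observe()['tcp_pos']
print(p,proj(C,[.640,.1078,.121]),'teal',[k for k in rims(im,C,'teal',p[2]+.0125) if k[3][1]>150])
cv2.imwrite('pics/w8c.png',cv2.resize(im[0:300,190:490][:,:,::-1],None,fx=2,fy=2))
```

```text
bowl [(0.6876, -0.0886, 0.1053, array([322., 257.])), (0.6378, 0.1096, 0.121, array([341.,  60.]))]
[6.58137826e-01 4.15855719e-04 2.38203849e-01] [[346.56430323  57.45730355]] teal [(0.6557, 0.0034, 0.0438, array([322., 258.]))]
```

View pics/w8c.png

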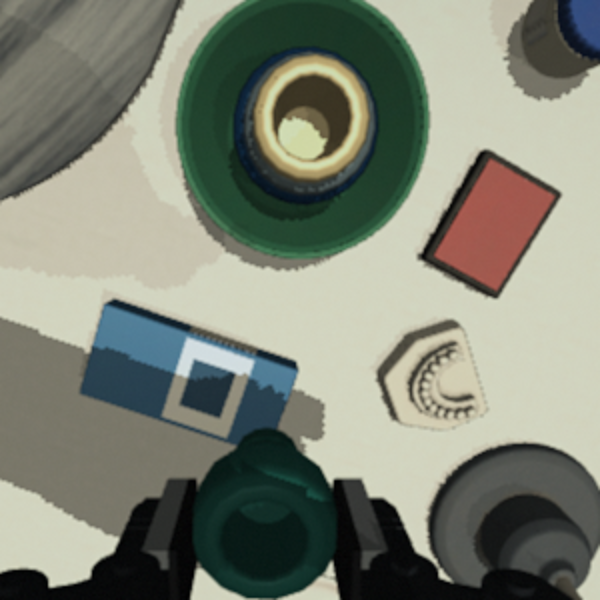

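The cream rim centre is at (346,57), almost exactly where predicted. The teal cup's bore is at about (322,270).

Run:
```python
from h import *
C=cam('wrist');p=bot.observe()['tcp_pos']
print(onz(C,[(322,270)],p[2]+.0125)-p, onz(C,[(346,57)],.121))
plan(.640,.109,.128)
```

```text
[[ 0.00042261 -0.00258331  0.0125    ]] [[0.63949658 0.10815914 0.121     ]]
twist -0.000 rad; shift dx 108.5 dy 18.9 dz 110.2 mm t 28.6 J7 29.0
```

Emit:
send_rows(motion="-1 30 5 0 0; -1 45 8 0 0; -1 27 5 10 0; -1 8 1 20 0; -1 0 0 25 0; -1 0 0 25 0; -1 0 0 15 0; -1 0 0 8 0; -1 0 0 0 0; -1 0 0 0 0")

```text
t: 29.8
tcp_pos: [0.6406, 0.1089, 0.1361]
tool_rot: [179.9, 0.0, 109.3]
ft_force: [-0.3, -0.6, -0.5]
grip_width: 0.397
finger_force: 60.2
```

Emit:
send_rows(motion="-1 0 0 3 0; -1 0 0 2 0; -1 0 0 1 0; -1 0 0 1 0; -1 0 0 0 0; -1 0 0 0 0")

```text
t: 30.55
tcp_pos: [0.6402, 0.1089, 0.1283]
tool_rot: [-180.0, 0.0, 109.3]
ft_force: [0.3, -0.6, -0.2]
grip_width: 0.396
finger_force: 60.2
```

Emit:
send_rows(motion="-1 0 0 1 0; -1 0 0 0 0; -1 0 0 1 0; -1 0 0 0 0; -1 0 0 0 0")

```text
t: 31.18
tcp_pos: [0.6408, 0.1088, 0.1277]
tool_rot: [179.9, -0.0, 109.3]
ft_force: [-4.4, 0.7, 18.9]
grip_width: 0.397
finger_force: 62.4
```

Emit:
send_rows(motion="-1 0 0 -1 0; 0.3 0 0 0 0; 0.3 0 0 0 0; 0.3 0 0 0 0; 0.3 0 0 0 0; 0.3 0 0 -20 0; 1 0 0 -50 0; 1 0 0 -40 0; 1 -30 5 -10 0; 1 -50 0 0 0; 1 -50 0 0 0; 1 -50 0 0 0; 1 -30 0 0 0; 1 -10 0 0 0; 1 0 0 0 0")

```text
t: 33.05
tcp_pos: [0.7175, -0.0971, 0.2479]
tool_rot: [180.0, 0.0, 109.3]
ft_force: [0.1, 0.8, -0.8]
grip_width: 0.999
finger_force: 0.0
```

Run:
```python
from h import *
im,C=snap('wrist','w9.png')
print(bot.observe()['tcp_pos'],'bowl',rims(im,C,'green',.065))
for k in cv2.findContours(mask(im,'blue'),cv2.RETR_EXTERNAL,cv2.CHAIN_APPROX_NONE)[0]:
    if cv2.contourArea(k)>1500: print(k[:,0].mean(0), onz(C,[k[:,0].mean(0)],.024), cv2.contourArea(k))
```

```text
[ 0.71752903 -0.09606026  0.24780193] bowl []
[ 53.4863388  140.28961749] [[ 0.41002868 -0.1696886   0.024     ]] 2054.5
[229.83060109  81.12021858] [[ 0.58843867 -0.03857806  0.024     ]] 2315.5
```

View pics/w9.png

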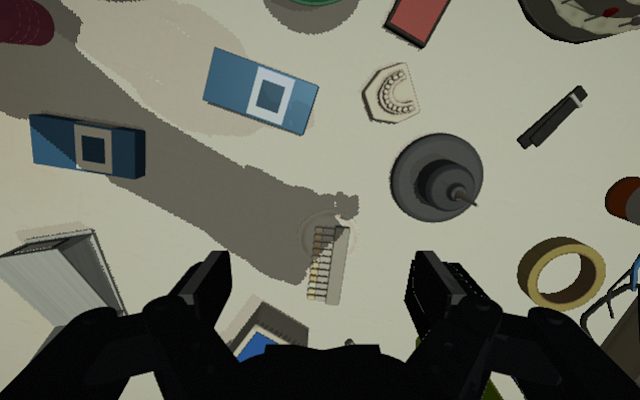

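The wrist view shows carton 2's top face with corners at about (217,48), (319,83), (304,135) and (204,99). Carton 1 is at (88,147) and the stand is at lower left. Next I'll take carton 2's pose.

```bash
cat >> h.py <<'E'
def carton(im,C,near,z=.024,up=(0,0)):
    m=cv2.inRange(cv2.cvtColor(im,cv2.COLOR_RGB2HSV),np.array((96,80,40),np.uint8),np.array((112,255,255),np.uint8))
    pts=np.argwhere(m>0)[:,::-1].astype(float); P=onz(C,pts,z)[:,:2]
    P=P[np.linalg.norm(P-near,axis=1)<.085].astype(np.float32)
    (c,s,a)=cv2.minAreaRect(P); 
    if s[0]<s[1]: a+=90
    return np.round(c,4),np.round(s,4),round((a+90)%180-90,1),len(P)
E
python3 - <<'E'
from h import *
im=cv2.cvtColor(cv2.imread('pics/w9.png'),cv2.COLOR_BGR2RGB);C=cam('wrist')
q=np.array([(217,48),(319,83),(304,135),(204,99)]);P=onz(C,q,.024);print(P.round(4),P.mean(0),[np.linalg.norm(P[i]-P[(i+1)%4]).round(4) for i in range(4)],np.degrees(np.arctan2(*(P[1]-P[0])[1::-1])))
print(carton(im,C,P.mean(0)[:2])); print(carton(im,C,(.446,-.164)))
E
```

```text
[[ 0.5669 -0.0096  0.024 ]
 [ 0.6825 -0.0067  0.024 ]
 [ 0.6846 -0.0662  0.024 ]
 [ 0.5656 -0.0656  0.024 ]] [ 0.62491334 -0.03702962  0.024     ] [np.float64(0.1156), np.float64(0.0596), np.float64(0.119), np.float64(0.056)] 1.4380034159735853
(array([ 0.6235, -0.0381]), array([0.057, 0.119]), -0.1, 4346)
(array([ 0.4442, -0.1655]), array([0.1191, 0.0567]), 9.7, 3221)
```

Run:
```python
from h import *
plan(.624,-.038,.1,180); print(bot.observe()['joint_pos'].round(0))
```

```text
twist -1.234 rad; shift dx 93.5 dy 58.1 dz 147.8 mm t 33.1 J7 36.0
[-12.  42.  28.  74. -19.  69.  36.]
```

Emit:
send_rows(motion="1 0 0 0 -0.176; 1 0 0 0 -0.176; 1 0 0 0 -0.176; 1 0 0 0 -0.176; 1 0 0 0 -0.176; 1 0 0 0 -0.176; 1 0 0 0 -0.178; 1 20 12 20 0; 1 40 25 40 0; 1 30 19 50 0; 1 4 2 38 0; 1 0 0 0 0; 1 0 0 0 0")

```text
t: 34.72
tcp_pos: [0.6247, -0.0388, 0.101]
tool_rot: [-180.0, 0.1, -180.0]
ft_force: [0.2, -0.0, 1.4]
grip_width: 1.0
finger_force: 0.0
```

Run:
```python
from h import *
im,C=snap('wrist','w10.png'); print(carton(im,C,(.624,-.038)),carton(im,C,(.444,-.166)))
plan(.624,-.038,.002,180)
```

```text
(array([ 0.6225, -0.039 ]), array([0.057 , 0.1192]), -0.0, 9209) (array([ 0.4981, -0.1543]), array([0.0179, 0.0662]), -90.0, 2266)
twist -0.000 rad; shift dx 0.9 dy 1.0 dz 99.2 mm t 34.8 J7 94.0
```

Emit:
send_rows(motion="1 2 0 30 0; 1 0 0 35 0; 1 0 0 22 0; 1 0 0 10 0; 1 0 0 2 0; 1 0 0 0 0; -1 0 0 0 0; -1 0 0 0 0; -1 0 0 0 0; -1 0 0 0 0; -1 0 0 0 0; -1 0 0 0 0; -1 0 0 0 0")

```text
t: 36.4
tcp_pos: [0.622, -0.0391, 0.0011]
tool_rot: [180.0, 0.1, 180.0]
ft_force: [-2.6, -0.1, 9.1]
grip_width: 0.67
finger_force: 64.0
```

Emit:
send_rows(motion="-1 0 0 -30 0; -1 0 0 -60 0; -1 0 0 -60 0; -1 0 0 -60 0; -1 0 0 -60 0.17; -1 0 0 -20 0.18; -1 0 0 0 0.18; -1 0 0 0 0.18; -1 0 0 0 0.18; -1 0 0 0 0")

```text
t: 37.65
tcp_pos: [0.6215, -0.0389, 0.2904]
tool_rot: [-180.0, 0.0, 129.0]
ft_force: [-0.9, -0.8, -2.0]
grip_width: 0.662
finger_force: 64.8
```

Run:
```python
from h import *
plan(.53,-.45,.28)
```

```text
twist -0.000 rad; shift dx -261.6 dy -330.0 dz 10.4 mm t 37.6 J7 48.0
```

Emit:
send_rows(motion="-1 -15 -20 0 0; -1 -35 -44 0 0; -1 -38 -48 0 0; -1 -38 -48 0 0; -1 -38 -48 0 0; -1 -38 -48 0 0; -1 -35 -44 0 0; -1 -20 -25 10 0; -1 -5 -6 0 0; -1 0 0 0 0")

```text
t: 38.9
tcp_pos: [0.5292, -0.4508, 0.2803]
tool_rot: [180.0, -0.0, 129.1]
ft_force: [-0.1, -0.6, -1.1]
grip_width: 0.667
finger_force: 64.7
```

Run:
```python
from h import *
im,C=snap('wrist','w11.png'); print(bot.observe()['tcp_pos'],bot.observe()['joint_pos'].round(0))
```

```text
[ 0.52969334 -0.45011134  0.28047693] [ 21.  37.  25.  77. -16.  70.  86.]
```

View pics/w11.png

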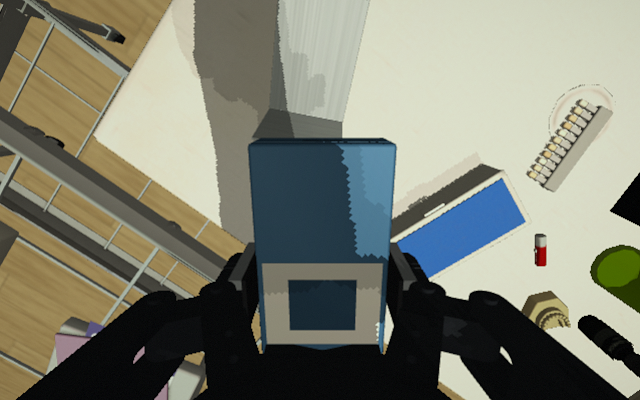

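The shelf-to-backstop corner runs from about (266,108) to (342,122). The shelf's right edge continues to (371,0) and the held carton is at (320,240).

```bash
python3 - <<'E'
from h import *
C=cam('wrist'); P=onz(C,[(266,108),(342,122)],.02); print(P,np.linalg.norm(P[1]-P[0]),P.mean(0))
d=P[1]-P[0]; print('normal yaw',np.degrees(np.arctan2(d[0],-d[1])), np.degrees(np.arctan2(-d[0],d[1])))
# right edge far: on shelf plane with unknown distance: z=.02+s*sin18
o,v=ray(C,[(371,0)])
for s in (.06,.08,.1,.12): q=onz(C,[(371,0)],.02+s*np.sin(np.radians(18)))[0]; e=q-P[1]; print(s,q,np.hypot(*e[:2])/np.cos(np.radians(18)),np.degrees(np.arctan2(-e[1],-e[0])))
im=cv2.cvtColor(cv2.imread('pics/w11.png'),cv2.COLOR_BGR2GRAY)
for p in [(458,219),(476,248),(419,238),(438,266)]: print(p,onz(cam('top'),[p],.02 if p[0]>450 else .061))
E
python3 -c "
import cv2
im=cv2.imread('pics/w11.png');b=cv2.resize(im[0:150,180:420],None,fx=3.2,fy=3.2,interpolation=cv2.INTER_CUBIC)
t=cv2.imread('pics/top0.png');t=cv2.resize(t[195:280,405:500],None,fx=3,fy=3,interpolation=cv2.INTER_CUBIC)
b=b[:, :]; b=cv2.copyMakeBorder(b,0,max(0,0),0,0,cv2.BORDER_CONSTANT); 
cv2.imwrite('pics/c11.png',b); print(b.shape)"
```

```text
[[ 0.43139698 -0.44104677  0.02      ]
 [ 0.51612951 -0.3940621   0.02      ]] 0.09688736207917512 [ 0.47376325 -0.41755444  0.02      ]
normal yaw 119.00861535498682 -60.991384645013206
0.06 [ 0.45576996 -0.27550094  0.03854102] 0.13988804390231832 -63.01933138906285
0.08 [ 0.45621623 -0.27741578  0.04472136] 0.13788181084950593 -62.813516430201794
0.1 [ 0.45666249 -0.27933061  0.0509017 ] 0.13587740948421198 -62.601626493387734
0.12 [ 0.45710875 -0.28124544  0.05708204] 0.13387492207960686 -62.383394640991916
(458, 219) [[ 0.5098899  -0.39605165  0.02      ]]
(476, 248) [[ 0.42822323 -0.44529762  0.02      ]]
(419, 238) [[ 0.45086757 -0.27926019  0.061     ]]
(438, 266) [[ 0.37542844 -0.33033208  0.061     ]]
(480, 768, 3)
```

Run:
```python
from h import *
plan(.444,-.365,.09,118.5)
```

```text
twist 0.186 rad; shift dx 115.7 dy -34.7 dz 190.5 mm t 39.0 J7 86.0
```

Emit:
send_rows(motion="-1 0 0 0 0.1; -1 0 0 0 0.086; -1 30 -9 0 0; -1 45 -13 0 0; -1 30 -10 10 0; -1 11 -3 20 0; -1 0 0 40 0; -1 0 0 50 0; -1 0 0 40 0; -1 0 0 20 0; -1 0 0 8 0; -1 0 0 0 0; -1 0 0 0 0")

```text
t: 40.58
tcp_pos: [0.4439, -0.3656, 0.0933]
tool_rot: [180.0, 0.1, 118.4]
ft_force: [-0.1, -0.2, -0.9]
grip_width: 0.664
finger_force: 64.7
```

Run:
```python
from h import *
plan(.444,-.365,.062,118.5)
```

```text
twist -0.002 rad; shift dx 0.5 dy 0.4 dz 31.3 mm t 40.6 J7 82.0
```

Emit:
send_rows(motion="-1 0 0 15 0; -1 0 0 10 0; -1 0 0 6 0; -1 0 0 3 0; -1 0 0 3 0; -1 0 0 2 0; -1 0 0 0 0")

```text
t: 41.45
tcp_pos: [0.4438, -0.3669, 0.0541]
tool_rot: [180.0, 0.2, 118.3]
ft_force: [-0.2, -4.7, 9.5]
grip_width: 0.667
finger_force: 66.6
```

Emit:
send_rows(motion="-1 0 0 2 0; -1 0 0 2 0; -1 0 0 2 0; -1 0 0 2 0; -1 0 0 0 0")

```text
t: 42.08
tcp_pos: [0.4445, -0.3674, 0.0463]
tool_rot: [179.9, 0.2, 118.3]
ft_force: [4.0, -6.7, 6.2]
grip_width: 0.663
finger_force: 67.7
```

Emit:
send_rows(motion="-1 0 0 1.5 0; -1 0 0 1.5 0; -1 0 0 1 0; -1 0 0 0 0; -1 0 0 0 0")

```text
t: 42.7
tcp_pos: [0.4444, -0.3675, 0.0423]
tool_rot: [179.9, 0.3, 118.3]
ft_force: [4.3, -8.1, 7.1]
grip_width: 0.666
finger_force: 68.4
```

Emit:
send_rows(motion="-1 -1 0 1.5 0; -1 -2 0 1 0; -1 -1.5 0 0.5 0; -1 0 0 0 0; -1 0 0 0 0")

```text
t: 43.32
tcp_pos: [0.4458, -0.37, 0.0389]
tool_rot: [180.0, 0.1, 118.3]
ft_force: [0.3, 0.1, 8.8]
grip_width: 0.663
finger_force: 69.1
```

Emit:
send_rows(motion="-1 -1.5 0 0.8 0; -1 -1.5 0 0.5 0; -1 0 0 0 0; -1 0 0 0 0")

```text
t: 43.82
tcp_pos: [0.4472, -0.3724, 0.038]
tool_rot: [179.9, 0.0, 118.3]
ft_force: [-1.8, 3.2, 18.7]
grip_width: 0.662
finger_force: 70.0
```

Emit:
send_rows(motion="-1 -1.5 0 0.3 0; -1 -1.5 0 0.3 0; -1 0 0 0 0; -1 0 0 0 0")

```text
t: 44.32
tcp_pos: [0.4472, -0.3724, 0.0379]
tool_rot: [179.9, -0.3, 118.4]
ft_force: [-16.7, 23.7, 51.4]
grip_width: 0.666
finger_force: 73.8
```

Emit:
send_rows(motion="-1 1.5 0 -0.8 0; -1 0 0 0 0; 0.6 0 0 0 0; 0.6 0 0 0 0; 0.6 0 0 0 0; 0.6 0 0 0 0; 0.6 0 0 -20 0; 0.6 0 0 -40 0; 1 0 0 -60 0; 1 0 0 -60 0; 1 -20 0 -50 0; 1 -50 0 -10 0; 1 -50 0 0 0; 1 -10 0 0 0; 1 0 0 0 0; 1 0 0 0 0")

```text
t: 46.32
tcp_pos: [0.509, -0.487, 0.2779]
tool_rot: [180.0, 0.0, 118.3]
ft_force: [-0.4, 0.9, -0.1]
grip_width: 0.999
finger_force: 0.0
```

Run:
```python
from h import *
im,C=snap('wrist','w12.png'); print(bot.observe()['tcp_pos'])
u=np.array([np.cos(np.radians(-61.5)),np.sin(np.radians(-61.5)),0]); y=np.cross([0,0,1],u); c18,s18=np.cos(np.radians(18)),np.sin(np.radians(18))
xs=c18*u-s18*np.array([0,0,1]); zs=s18*u+c18*np.array([0,0,1]); O=np.array([.473,-.418,.02])
m=cv2.inRange(cv2.cvtColor(im,cv2.COLOR_RGB2HSV),np.array((96,80,40),np.uint8),np.array((112,255,255),np.uint8))
pts=np.argwhere(m>0)[:,::-1].astype(float); o,v=ray(C,pts)
s=((O+.024*zs-o)@zs)/(v@zs); Q=o+v*s[:,None]-O; L=np.c_[Q@xs,Q@y]
L=L[(abs(L[:,0]+.06)<.09)&(abs(L[:,1])<.06)].astype(np.float32); print(cv2.minAreaRect(L),len(L))
T,CT=snap('top','t2.png'); S,CS=snap('scene','s3.png')
print('c1',carton(T,CT,(.444,-.166)),carton(S,CS,(.444,-.166)),'bowl',rims(T,CT,'green',.065))
cv2.imwrite('pics/c12.png',np.vstack([im[0:300,60:560][:,:,::-1],cv2.resize(S[100:260,220:460][:,:,::-1],(500,300))]))
```

```text
[ 0.50911751 -0.4869444   0.27793165]
((-0.053282491862773895, -0.001687474548816681), (0.05729873850941658, 0.1044362485408783), 89.85938262939453) 4258
c1 (array([ 0.4903, -0.1578]), array([0.0189, 0.0513]), -81.0, 114) (array([ 0.4421, -0.1517]), array([0.1159, 0.0701]), 10.0, 360) bowl [(0.635, 0.1098, 0.1146, array([281., 178.]))]
```

View pics/c12.png

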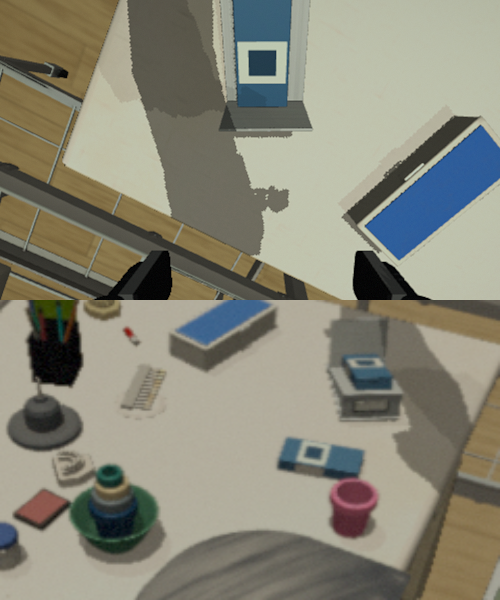

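The upper half of the view shows the first carton lying square on the shelf against the backstop: tilt 0.1°, 1.7 mm off the middle. The lower half shows the nest of cups standing upright, and the second carton where it was. On to the second carton.

Run:
```python
from h import *
plan(.444,-.166,.25,189.7); plan(.444,-.166,.1,189.7)
```

```text
twist -1.245 rad; shift dx 10.2 dy 327.5 dz 27.8 mm t 46.5 J7 81.0
twist -1.245 rad; shift dx 10.2 dy 327.5 dz 177.8 mm t 46.5 J7 81.0
```

Emit:
send_rows(motion="1 25 8 0 0; 1 45 14 0 0; 1 50 15 0 0; 1 50 15 0 0; 1 50 15 0 0; 1 48 14 10 -0.1; 1 35 10 10 -0.15; 1 7 3 10 -0.165; 1 0 0 20 -0.165; 1 0 0 40 -0.165; 1 0 0 40 -0.165; 1 0 0 40 -0.165; 1 0 0 5 -0.17; 1 0 0 0 0; 1 0 0 0 0")

```text
t: 48.35
tcp_pos: [0.4398, -0.1718, 0.1029]
tool_rot: [-180.0, 0.1, -170.6]
ft_force: [0.4, -0.2, 0.5]
grip_width: 0.998
finger_force: 0.0
```

Run:
```python
from h import *
im,C=snap('wrist','w13.png'); print(carton(im,C,(.444,-.166)))
plan(.444,-.166,.002,189.7)
```

```text
(array([ 0.4425, -0.1671]), array([0.1202, 0.0571]), 9.7, 8922)
twist -0.004 rad; shift dx -5.1 dy 5.0 dz 100.9 mm t 48.4 J7 121.0
```

Emit:
send_rows(motion="1 -3.5 4.3 30 0; 1 0 0 35 0; 1 0 0 22 0; 1 0 0 11 0; 1 0 0 3 0; 1 0 0 0 0; -1 0 0 0 0; -1 0 0 0 0; -1 0 0 0 0; -1 0 0 0 0; -1 0 0 0 0; -1 0 0 0 0; -1 0 0 0 0")

```text
t: 50.02
tcp_pos: [0.4426, -0.167, 0.0019]
tool_rot: [-180.0, 0.1, -170.3]
ft_force: [-2.5, 1.2, 14.4]
grip_width: 0.664
finger_force: 61.4
```

Emit:
send_rows(motion="-1 0 0 -30 0; -1 0 0 -60 0; -1 0 0 -60 0; -1 0 0 -40 0; -1 0 0 -20 0.178; -1 0 0 0 0.178; -1 0 0 0 0.178; -1 0 0 0 0.178; -1 0 0 0 0.178; -1 0 0 0 0.178; -1 0 0 0 0.178; -1 0 0 0 0")

```text
t: 51.52
tcp_pos: [0.4421, -0.1667, 0.2113]
tool_rot: [-180.0, 0.0, 118.3]
ft_force: [0.2, -0.6, -2.7]
grip_width: 0.665
finger_force: 66.6
```

Run:
```python
from h import *
plan(.447,-.372,.12,118.4)
```

```text
twist -0.001 rad; shift dx -182.9 dy -93.4 dz 91.3 mm t 51.5 J7 55.0
```

Emit:
send_rows(motion="-1 -20 -10 0 0; -1 -45 -23 0 0; -1 -50 -25 0 0; -1 -45 -23 10 0; -1 -20 -11 20 0; -1 -3 -1 30 0; -1 0 0 20 0; -1 0 0 8 0; -1 0 0 0 0; -1 0 0 0 0")

```text
t: 52.78
tcp_pos: [0.4474, -0.3724, 0.124]
tool_rot: [180.0, 0.1, 118.3]
ft_force: [-0.1, -0.4, -1.8]
grip_width: 0.664
finger_force: 66.6
```

Run:
```python
from h import *
plan(.447,-.372,.09,118.4)
```

```text
twist -0.001 rad; shift dx 0.5 dy -0.1 dz 34.0 mm t 52.8 J7 81.0
```

Emit:
send_rows(motion="-1 1 0 20 0; -1 0 0 12 0; -1 0 0 5 0; -1 0 0 3 0; -1 0 0 3 0; -1 0 0 2 0; -1 0 0 0 0")

```text
t: 53.65
tcp_pos: [0.4471, -0.3723, 0.0792]
tool_rot: [180.0, 0.1, 118.3]
ft_force: [-0.8, -2.8, 9.4]
grip_width: 0.662
finger_force: 68.3
```

Emit:
send_rows(motion="-1 0 0 2 0; -1 0 0 2 0; -1 0 0 2 0; -1 0 0 2 0; -1 0 0 2 0; -1 0 0 1.5 0; -1 0 0 1.5 0; -1 0 0 0 0; -1 0 0 0 0")

```text
t: 54.78
tcp_pos: [0.448, -0.3737, 0.0668]
tool_rot: [179.9, 0.3, 118.2]
ft_force: [3.5, -9.2, 9.3]
grip_width: 0.665
finger_force: 70.4
```

Emit:
send_rows(motion="-1 0 0 1.5 0; -1 0 0 1.5 0; -1 -1 0 1.5 0; -1 -2 0 1 0; -1 -1.5 0 0.5 0; -1 0 0 0 0; -1 0 0 0 0")

```text
t: 55.65
tcp_pos: [0.4501, -0.3768, 0.0622]
tool_rot: [179.9, 0.2, 118.3]
ft_force: [-3.8, 5.1, 44.4]
grip_width: 0.667
finger_force: 75.8
```

Emit:
send_rows(motion="-1 -1.5 0 -0.2 0; -1 -1.5 0 0.3 0; -1 0 0 0 0; -1 0 0 0 0")

```text
t: 56.15
tcp_pos: [0.4512, -0.3786, 0.0615]
tool_rot: [179.9, 0.1, 118.3]
ft_force: [-4.5, 6.6, 38.5]
grip_width: 0.663
finger_force: 74.7
```

Emit:
send_rows(motion="-1 -1.5 0 0.2 0; -1 -1.5 0 0.2 0; -1 0 0 0 0; -1 0 0 0 0")

```text
t: 56.65
tcp_pos: [0.4512, -0.3786, 0.0614]
tool_rot: [179.9, -0.2, 118.3]
ft_force: [-17.8, 27.1, 64.5]
grip_width: 0.667
finger_force: 78.0
```

Emit:
send_rows(motion="-1 1.5 0 -1 0; -1 0 0 0 0; 0.6 0 0 0 0; 0.6 0 0 0 0; 0.6 0 0 0 0; 0.6 0 0 0 0; 0.6 0 0 -20 0; 0.6 0 0 -40 0; 1 0 0 -60 0; 1 0 0 -60 0; 1 -20 0 -60 0; 1 -50 0 -40 0; 1 -50 0 0 0; 1 -30 0 0 0; 1 0 0 0 0; 1 0 0 0 0")

```text
t: 58.65
tcp_pos: [0.5207, -0.5097, 0.3389]
tool_rot: [-180.0, 0.0, 118.3]
ft_force: [-0.0, -0.7, -0.5]
grip_width: 1.0
finger_force: 0.0
```

Run:
```python
from h import *
im,C=snap('wrist','w14.png'); S,CS=snap('scene','s4.png'); T,CT=snap('top','t4.png')
print(bot.observe()['tcp_pos'])
u=np.array([np.cos(np.radians(-61.5)),np.sin(np.radians(-61.5)),0]); y=np.cross([0,0,1],u); c18,s18=np.cos(np.radians(18)),np.sin(np.radians(18))
xs=c18*u-s18*np.array([0,0,1]); zs=s18*u+c18*np.array([0,0,1]); O=np.array([.473,-.418,.02])
for I,CC in ((im,C),(T,CT)):
    m=cv2.inRange(cv2.cvtColor(I,cv2.COLOR_RGB2HSV),np.array((96,80,40),np.uint8),np.array((112,255,255),np.uint8))
    pts=np.argwhere(m>0)[:,::-1].astype(float); o,v=ray(CC,pts)
    s=((O+.048*zs-o)@zs)/(v@zs); Q=o+v*s[:,None]-O; L=np.c_[Q@xs,Q@y]
    L=L[(abs(L[:,0]+.06)<.09)&(abs(L[:,1])<.06)].astype(np.float32); print(cv2.minAreaRect(L),len(L))
print('bowl',rims(T,CT,'green',.065))
w=im[0:250,130:530][:,:,::-1]
a=cv2.resize(S[90:170,350:450][:,:,::-1],(400,320),interpolation=cv2.INTER_CUBIC); b=cv2.resize(S[160:250,235:335][:,:,::-1],(400,320),interpolation=cv2.INTER_CUBIC)
t=cv2.resize(T[195:280,405:500][:,:,::-1],(400,250),interpolation=cv2.INTER_CUBIC)
cv2.imwrite('pics/c14.png',np.vstack([np.hstack([w,t]),np.hstack([a,b])]))
```

```text
[ 0.52114861 -0.50926206  0.33897942]
((-0.04975613206624985, -0.0011226925998926163), (0.05720573663711548, 0.09755444526672363), 89.90042114257812) 3222
((-0.07274231314659119, 0.011534527875483036), (0.03495808318257332, 0.1393001228570938), 88.52761840820312) 410
bowl [(0.6344, 0.1099, 0.1134, array([281., 178.]))]
```

View pics/c14.png

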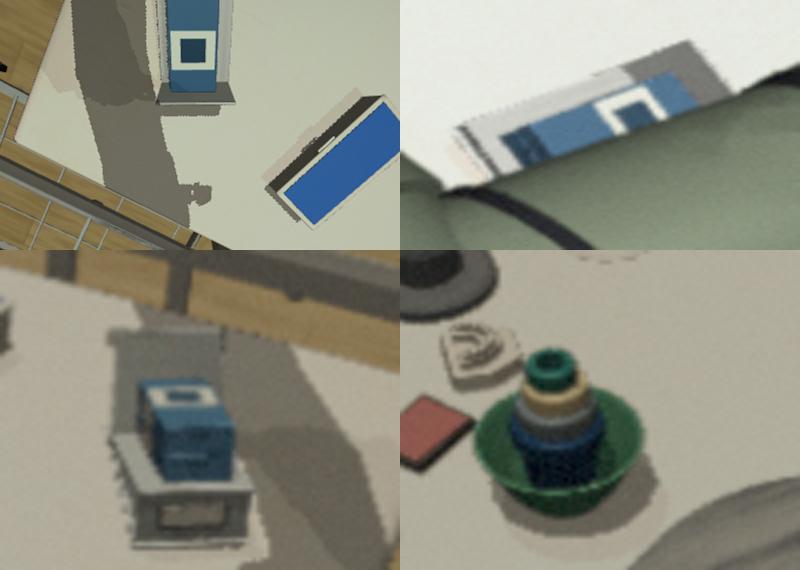

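Both cartons are flush and square, and the nest is seated (teal, cream, grey and blue bands stacked in the bowl). To be safe, I'll press the lower carton's uphill end gently with closed fingers, in case tilting the second carton dragged it.

Emit:
send_rows(motion="-1 25 0 0 0; -1 45 0 0 0; -1 50 0 0 0; -1 50 0 10 0; -1 45 0 20 0; -1 28 0 30 0; -1 6 0 50 0; -1 0 0 50 0; -1 0 0 50 0; -1 0 0 40 0; -1 0 0 17 0; -1 0 0 0 0; -1 0 0 0 0")

```text
t: 60.42
tcp_pos: [0.4039, -0.2911, 0.0724]
tool_rot: [179.9, 0.1, 118.3]
ft_force: [0.4, 0.1, 0.6]
grip_width: -0.003
finger_force: 0.0
```

```bash
python3 -c "
from h import *
plan(.4153,-.3116,.068,118.4)"
```

```text
twist -0.002 rad; shift dx -23.4 dy 0.3 dz 4.4 mm t 60.4 J7 80.0
```

Emit:
send_rows(motion="-1 -8 0 3 0; -1 -8 0 0 0; -1 -2 0 0 0; -1 -1 0 0 0; -1 -1 0 0 0; -1 -1 0 0 0; -1 0 0 0 0")

```text
t: 61.3
tcp_pos: [0.4132, -0.3093, 0.068]
tool_rot: [-180.0, 0.0, 118.3]
ft_force: [0.3, 0.1, -0.7]
grip_width: -0.0
finger_force: 0.0
```

Emit:
send_rows(motion="-1 -1 0 0 0; -1 -1 0 0 0; -1 -1 0 0 0; -1 0 0 0 0; -1 0 0 0 0")

```text
t: 61.92
tcp_pos: [0.4144, -0.3116, 0.0679]
tool_rot: [-180.0, -0.0, 118.3]
ft_force: [-2.0, 2.6, 1.8]
grip_width: 0.003
finger_force: 2.0
```

Emit:
send_rows(motion="-1 -1 0 0 0; -1 -0.5 0 0 0; -1 0 0 0 0; -1 0 0 0 0")

```text
t: 62.42
tcp_pos: [0.4144, -0.3119, 0.0678]
tool_rot: [-180.0, -0.2, 118.3]
ft_force: [-7.1, 9.7, 7.2]
grip_width: -0.001
finger_force: 6.7
```

The finger met the carton where it should be when home, and it's firm. Backing away, then a final numeric check.

Emit:
send_rows(motion="-1 5 0 0 0; -1 20 0 -5 0; -1 20 0 -40 0; -1 0 0 -60 0; -1 0 0 -60 0; -1 0 0 -60 0; -1 0 0 0 0; -1 0 0 0 0; -1 0 0 0 0")

```text
t: 63.55
tcp_pos: [0.3936, -0.2734, 0.292]
tool_rot: [-179.9, -0.1, 118.3]
ft_force: [-0.2, -0.1, -0.5]
grip_width: 0.0
finger_force: 0.0
```

Run:
```python
from h import *
S,CS=snap('scene','s5.png'); T,CT=snap('top','t5.png'); A=cv2.cvtColor(cv2.imread('pics/s4.png'),cv2.COLOR_BGR2RGB)
print(bot.observe()['tcp_pos'],'bowl',rims(T,CT,'green',.065))
for n,(r,c) in {'bowl':(slice(165,245),slice(240,305)),'stand':(slice(105,165),slice(375,412))}.items():
    print(n,np.abs(S[r,c].astype(int)-A[r,c]).mean())
for n,P in {'teal':.141,'cream':.121,'grey':.104}.items():
    pass
print('teal scene',[k for k in rims(S,CS,'teal',.141,60) if abs(k[0]-.64)<.1],'top',[k for k in rims(T,CT,'teal',.141,20) if abs(k[0]-.64)<.1])
```

```text
[ 0.39365568 -0.27351382  0.29215017] bowl [(0.6335, 0.1097, 0.114, array([281., 178.]))]
bowl 2.6033333333333335
stand 13.876276276276275
teal scene [(0.6383, 0.1142, 0.0353, array([272., 193.]))] top []
```

Emit:
send_rows(motion="-1 -25 0 -20 0; -1 -50 0 -25 0; -1 -55 0 0 0; -1 -55 0 0 0; -1 -50 0 0 0; -1 -30 0 0 0; -1 -7 0 0 0; -1 0 0 0 0; -1 0 0 0 0")

```text
t: 64.78
tcp_pos: [0.5227, -0.5123, 0.3383]
tool_rot: [180.0, -0.0, 118.3]
ft_force: [0.1, -0.2, 1.1]
grip_width: 0.004
finger_force: 0.0
```

Run:
```python
from h import *
im,C=snap('wrist','w15.png'); S,CS=snap('scene','s6.png'); A=cv2.cvtColor(cv2.imread('pics/s4.png'),cv2.COLOR_BGR2RGB)
u=np.array([np.cos(np.radians(-61.5)),np.sin(np.radians(-61.5)),0]); y=np.cross([0,0,1],u); c18,s18=np.cos(np.radians(18)),np.sin(np.radians(18))
xs=c18*u-s18*np.array([0,0,1]); zs=s18*u+c18*np.array([0,0,1]); O=np.array([.473,-.418,.02])
m=cv2.inRange(cv2.cvtColor(im,cv2.COLOR_RGB2HSV),np.array((96,80,40),np.uint8),np.array((112,255,255),np.uint8))
pts=np.argwhere(m>0)[:,::-1].astype(float); o,v=ray(C,pts)
s=((O+.048*zs-o)@zs)/(v@zs); Q=o+v*s[:,None]-O; L=np.c_[Q@xs,Q@y]
L=L[(abs(L[:,0]+.06)<.09)&(abs(L[:,1])<.06)].astype(np.float32); print(cv2.minAreaRect(L),L[:,0].max())
for n,(r,c) in {'bowl':(slice(165,245),slice(240,305)),'stand':(slice(105,165),slice(375,412))}.items(): print(n,np.abs(S[r,c].astype(int)-A[r,c]).mean())
```

```text
((-0.04832505062222481, -0.0010375268757343292), (0.05776499584317207, 0.09378600865602493), 89.79408264160156) -0.0013327184
bowl 1.9225641025641025
stand 2.6546546546546548
```

Nothing has moved since the last look: the cartons are flush and square and the nest is in place. Handing in.

```bash
python3 -c "
from rig import bot
print(bot.job_done())"
```

```text
the job is handed in; nothing more can be done
None
```

I handed the job in at about 65 s: all four cups are nested in the green bowl and both cartons that were out are stacked square against the backstop. My last camera check showed everything in place, but the hand-in gave no verdict.

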